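# Fit the blank cover on the studded flange

## Robot

A 6-joint arm with a two-finger parallel gripper is mounted at the origin on the work surface. World frame = base frame: x ahead of the robot, y to its left, z up, the work surface at z = 0. Lengths are in m, angles in degrees, forces in N, time in s.
With the tool pointing down it reaches from about 0.325 to 0.775 m from the base axis. Payload 5.5 kg.
Tool frame: the origin (TCP) lies midway between the tips of the shut fingers; the grasp point (between the pads) lies 19 mm behind it; x points along the fingers, y is the direction in which the jaws open and shut, and the axes are right-handed (so a half turn about x gives the same grasp; the last joint's range is limited). The gripper opens to 88 mm and grips with 3 to 60 N. Pads are 20 mm wide; open, the fingers measure 115 mm over their backs; the gripper's body (75 mm by 178 mm) begins 61 mm behind the grasp point.
Start: joints at [69.632, 5.22, 70.514, -0, 104.267, -3.249], TCP at [0.177, 0.573, 0.223] pointing down, gripper open.
Joint ranges: [-164.24, 164.24], [-49.07, 125.15], [9.68, 141.18], [-86.29, 266.29], [3.28, 154.24], [-151.56, 151.56]. Speed limits (degrees/s): [147.25, 147.25, 172.46, 180, 180, 180].

## Interface

Orientations are given as a 3x3 rotation matrix whose columns are the frame's x, y, z axes.
In Python, from bench import sense, capture, finish_job gives the robot as it stands.
- The arm moves only by the shell command python3 -m inch 'ROWS'. ROWS is JSON, a list of rows, each a list of 3 entries, a list of its own where there are three numbers: the shift along the world's x, y, z as a fraction of full scale, then the turn, a rotation vector about the world's x, y, z as a fraction of full scale, then the opening, from 0 (shut) to 1 (fully open). A call has 1 to 10 rows; each row is the pose to reach, as a shift and turn from the pose commanded when the call began; what a row does not reach only later rows make up. Full scale, the value 1, is 1000 mm for a shift and 45 degrees for a turn. A row lasts 1/10 s, in which the tool goes at most 50 mm and 8.59 degrees, less where a joint would pass 70% of its speed; a pose out of reach is approached as far as the arm can. A call with a number of a shift or a turn outside -1 to 1 is refused whole. A call with a gripper value outside its range is refused whole. The fingers move at their own pace and stop on an object; the grip force is fixed at half the most. Time passes only in rows, so rows that repeat a pose let the fingers close. It gives the time, the measured TCP pose, the force and the opening at its end, in the units of the state.
- sense(): the state, without advancing time (a new reading comes with each control period).
- capture(name): name is "scene" or "top" or "wrist"; returns a dict with "pixels" (480x640x3 uint8, red, green, blue), "z_map" (480x640 float32, m along the optical axis (not along the pixel's ray), 0 where there is no reading), "mtx" (3x3 intrinsics, pixels), "k1" (the pictures are not rectified: a ray, as slopes to the right and down, at radius r is drawn at 1 + k1 r^2 times it, then the intrinsics apply), "xyz" and "rotation" of the camera in the world; the wrist camera has in their place "mount" (4x4, takes a point from camera to tool coordinates, whose origin is the TCP and whose axes are the tool frame's). Camera axes: x right, y down, z forward; pixel columns grow to the right and rows downward; lengths in m; the calibration is good to about 2 mm. A picture is of the moment at which its call begins: read the wrist's pose just before it.
- finish_job(): hands the job in, once; it reports no verdict.
The state is a dict: "clock": time; "qpos": joint angles; "dq": joint speeds; "effort": joint torques, N m; "position": TCP position; "ee_rot": TCP orientation; "contact_force": force on the tool from outside, world axes, zero at the start; "ft_torque": the same for the moment, N m; "finger_gap": opening from 0.0 (shut) to 1.0 (fully open).
Only numpy, scipy, OpenCV 4.12 (cv2) and the standard library are available. Lean on these libraries where they do the work, as an engineer would, in place of code of your own. Each camera call takes 0.05 s, during which the arm holds its last target.

## Task

Close off the pipe housing with its round aluminium cover. Draw the cover by its handle out through the open end of the holder (the lips above stop it from being lifted out), turn it so that its three holes match the three studs, and lower it by the handle until it lies flush on the flange; do not drop it, keep hold until it is fully down, then let go. Leave the wrench, the pipe offcut and the tin where they are.

Things in the scene. Friction and masses are not known exactly. Their poses are not given: they have to be found in the camera images.
- cover_grip (a point): Middle of the cover's grip bar, on the cover's axis, 55 mm above its underside. The bar is 64 mm long along the cover's x, 16 mm wide (y), 16 mm high, on two 10 mm end posts, 37 mm clear above the plate. Loose aluminium cover, about 0.45 kg: round plate 130 mm across, 10 mm thick, three through holes. It starts flat in the holder, the bar up between the lips. z is up.
- cover_hole (a point): Middle of one of the cover's three holes, on its underside: 15 mm wide, 45 mm from the cover's axis towards the cover's +x, in line with the bar. The other two lie 120 and 240 degrees round. Axes as the cover's.
- holder: Fixed dark steel channel 142 mm long, 160 wide, 29 high. Origin on the bench, below the parked cover's middle (within 6 mm); x runs along the channel, the open end faces -x. Floor 8 mm thick, sides 140 mm apart; two lips 24 to 29 mm above the bench leave a slot 80 mm wide, so the 10 mm plate has 6 mm of room up and down.
- holder_mouth (a point): Middle of the holder's open end, on its floor: 62 mm from the holder's origin along its -x, 8 mm above the bench. Axes as the holder's. The lips end here: the cover is clear of them once its middle is 51 mm beyond this point.
- seat (a point): Middle of the flange top on which the cover must lie: fixed pipe stub, flange 130 mm across, 60 mm above the bench, z up. Three upright studs, 45 mm from the middle: one towards this frame's +x, the others 120 and 240 degrees round; the cover fits in any of three turns. Below the flange a small capped outlet, also towards +x, reaches 88 mm from the axis.
- stud_tip (a point): Tip of the stud towards the seat's +x. All three studs are 12 mm thick and 32 mm tall; the top 10 mm tapers to 6 mm. Axes as the seat's.
- wrench: Bystander: steel wrench 170 mm long lying on the bench; origin on the bench under it.
- pipe_offcut: Bystander: upright dark steel pipe offcut, 52 mm in diameter, 70 mm tall; origin at the centre of its underside.
- tin: Bystander: grey closed tin, 72 mm in diameter, 85 mm tall; origin at the centre of its underside.
Things that resemble listed ones, but are neither listed nor needed, are in the scene too. Of the things like the holder, leave any that is brown; of the rest the smaller one is meant. What is shaped like the part that bears seat but orange is not meant.

How it is judged:
By the outcome, as a careful person would: the job done as asked, in the order asked, and still so for the second after the job is handed in, with the robot touching nothing.
It also fails if it takes over 51 s, if anything falls off the work surface, if the arm or the gripper's body presses on something with over 40 N, if the wrist force passes 120 N, or if a joint passes its speed limit or range.

## Working session

There is one attempt and no reset: what is moved stays moved. The work goes in short steps, Python scripts to look and compute and a shell command to move; the robot and the scene stay as the last step left them, time stands still between calls to the robot, and variables do not carry over. Pictures are saved under pics/ and viewed, and the job is handed in when it is done.

```bash
mkdir -p pics; ls; cat > h.py <<'E'
import numpy as np,cv2
from bench import sense,capture
def save(c,n): cv2.imwrite('pics/'+n+'.png',c['pixels'][:,:,::-1])
def world(c,s=None):
    K=np.array(c['mtx']);v,u=np.mgrid[0:480,0:640]
    x=(u-K[0,2])/K[0,0];y=(v-K[1,2])/K[1,1]
    rd=np.hypot(x,y);r=rd.copy()
    for _ in range(20): r=rd/(1+c['k1']*r*r)
    f=np.where(rd>0,r/np.maximum(rd,1e-9),1)
    z=c['z_map'];P=np.stack([x*f*z,y*f*z,z],-1)
    if 'mount' in c:
        M=np.array(c['mount']);P=P@M[:3,:3].T+M[:3,3]
        R=np.array(s['ee_rot']);P=P@R.T+np.array(s['position'])
    else: P=P@np.array(c['rotation']).T+np.array(c['xyz'])
    P[z<=0]=np.nan
    return P
E
python3 - <<'E'
from h import *
s=sense();print(s)
for n in ['scene','top']:
    c=capture(n);save(c,n+'0');np.savez('/tmp/'+n+'0.npz',P=world(c,s),I=c['pixels']);print(c['k1'],c.get('xyz'),c.get('rotation'),c['mtx'])
E
```

```text
pics
{'clock': 0.0, 'qpos': array([ 6.96323581e+01,  5.26159990e+00,  7.05813240e+01,  1.44868721e-04,
        1.04267778e+02, -3.24806250e+00]), 'dq': array([-0.03904417, -0.05080254,  0.04797872,  0.0487456 , -0.0003585 ,
        0.0823338 ]), 'effort': array([-5.40676574e-04, -4.46469176e+01, -4.06438780e+01,  6.97945990e-02,
        2.94360181e-02, -2.20082461e-04]), 'position': array([0.17650894, 0.57313156, 0.22152814]), 'ee_rot': array([[-6.74755709e-04,  2.94365682e-01,  9.55692623e-01],
       [-1.81046388e-03,  9.55690915e-01, -2.94366434e-01],
       [-9.99998133e-01, -1.92887241e-03, -1.11919466e-04]]), 'contact_force': array([-0.18430933,  0.05488064,  0.1802452 ]), 'ft_torque': array([ 0.01449059, -0.04130355, -0.02814142]), 'finger_gap': 0.9997729411097188}
-0.07668534686664032 [1.08931859 0.62539691 1.00118299] [[-0.7795491   0.44080044 -0.44496986]
 [ 0.62626071  0.53716963 -0.56501886]
 [-0.01003626 -0.71912708 -0.6948061 ]] [[607.10705904   0.         316.63050415]
 [  0.         607.10705904 248.59653382]
 [  0.           0.           1.        ]]
-0.056668188284793634 [ 0.39262689 -0.09233498  1.1571691 ] [[ 0.01769613 -0.99121255  0.13108973]
 [-0.99979311 -0.01885765 -0.00762429]
 [ 0.01002934 -0.13092769 -0.99134119]] [[444.92270782   0.         333.14756132]
 [  0.         444.92270782 236.45813241]
 [  0.           0.           1.        ]]
```

View pics/scene0.png

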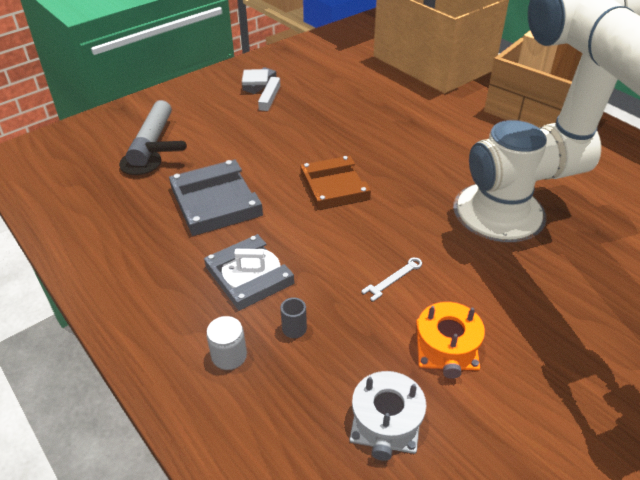

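View pics/top0.png

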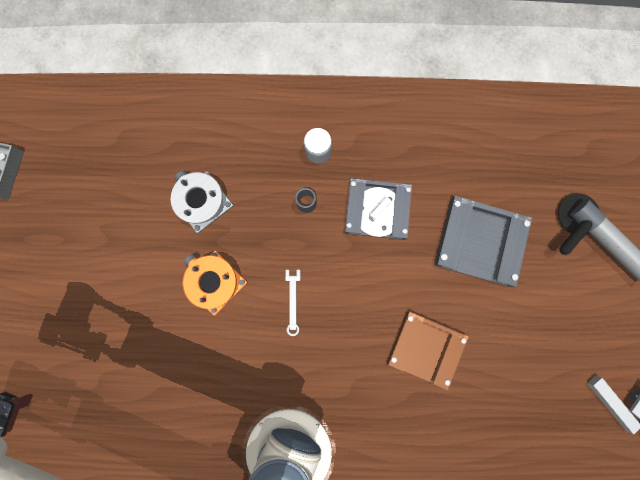

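Top view: the holder could be the grey channel with the cover at (379,209), the larger grey one at (486,240) or the brown one at (428,349). The smaller grey one is meant. The flange could be the silver one at (197,198) or the orange one at (210,281). Silver is meant.

```bash
python3 - <<'E'
from h import *
a=np.load('/tmp/top0.npz')['I'];b=np.load('/tmp/scene0.npz')['I']
f=lambda I,u,v,w,h:cv2.resize(I[v:v+h,u:u+w],(400,300),interpolation=cv2.INTER_CUBIC)
o=np.vstack([np.hstack([f(a,329,164,100,75),f(b,195,230,108,81)]),np.hstack([f(a,150,160,100,75),f(b,335,365,120,90)])])
cv2.imwrite('pics/crop0.png',o[:,:,::-1])
E
```

```text
(no output)
```

View pics/crop0.png

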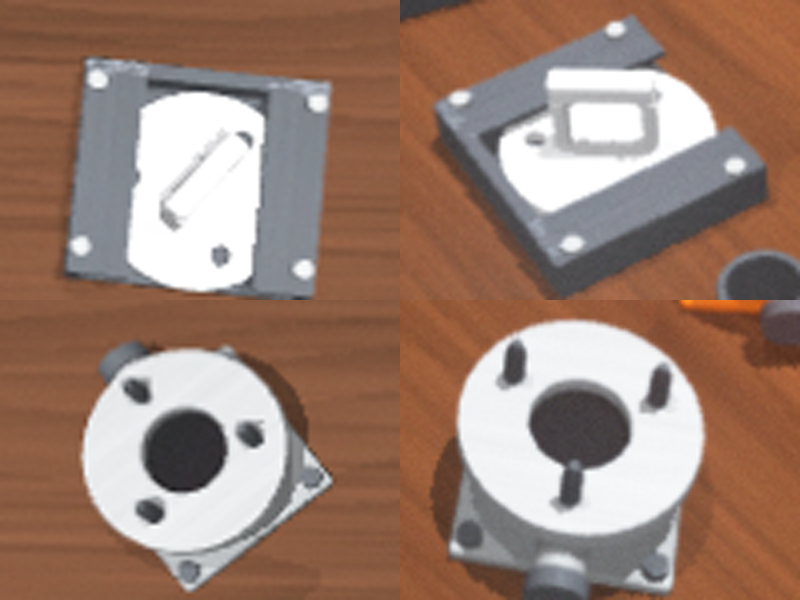

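The crop confirms the cover sits in the smaller grey holder. Its open end faces the robot (world −x) and the stop wall is at the far end. The silver flange has three studs, and its outlet points up-left in the top view.

```bash
cat > m.py <<'E'
from h import *
def circ(p):
    A=np.c_[2*p,np.ones(len(p))];s=np.linalg.lstsq(A,(p**2).sum(1),rcond=None)[0];return s[:2],np.sqrt(s[2]+s[0]**2+s[1]**2)
def ana(P,cc,R,zlo,zhi):
    m=(np.hypot(P[...,0]-cc[0],P[...,1]-cc[1])<R)&(P[...,2]>zlo)&(P[...,2]<zhi)
    return P[m],m
E
python3 - <<'E'
from m import *
for n in ['top0','scene0']:
    P=np.load(f'/tmp/{n}.npz')['P']
    if n=='top0': s0=P[185:190,190:200].reshape(-1,3).mean(0);b0=P[210,379];print(s0,b0)
    # flange
    cc=s0[:2]+[-.02,0] if n=='top0' else cc
    q,m=ana(P,cc,.1,.052,.068);
    ms=m.astype(np.uint8);ct=max(cv2.findContours(ms,0,1)[0],key=len)[:,0]
    e=P[ct[:,1],ct[:,0],:2];
    c,r=circ(e);
    for _ in range(3):
        d=abs(np.hypot(*(e-c).T)-r);c,r=circ(e[d<.004])
    cc=c
    print(n,'flange',c,r,np.median(q[:,2]))
    q,m=ana(P,c,.07,.074,.1);k,l=cv2.connectedComponents(m.astype(np.uint8))
    for i in range(1,k):
        w=P[l==i];print('stud',len(w),w.mean(0),w[:,2].max(),np.degrees(np.arctan2(*(w[:,:2].mean(0)-c)[::-1])),np.hypot(*(w[:,:2].mean(0)-c)))
    q,m=ana(P,b0[:2],.07,.058,.085)
    if len(q): mu=q[:,:2].mean(0);w,v=np.linalg.eigh(np.cov((q[:,:2]-mu).T));print('bar',len(q),mu,np.median(q[:,2]),np.degrees(np.arctan2(v[1,1],v[0,1])),np.ptp((q[:,:2]-mu)@v,axis=0))
    q,m=ana(P,b0[:2],.125,.02,.036)
    rct=cv2.minAreaRect((q[:,:2]*1000).astype(np.float32));print('holder',rct,np.median(q[:,2]))
E
```

```text
[0.65884138 0.25449854 0.05380455] [ 0.60470395 -0.21347736  0.07138639]
top0 flange [0.63194083 0.24798879] 0.06416888867066885 0.05905115477533507
stud 26 [0.66533297 0.27367568 0.08539255] 0.09349327815466957 37.569265723736606 0.04212898134879031
stud 22 [0.63807837 0.20299726 0.08551214] 0.09358525258678574 -82.23192286893492 0.04540823104488118
stud 25 [0.58870429 0.26114849 0.08457455] 0.09420192425006779 163.07157798604916 0.045194872514406084
bar 166 [ 0.6109964  -0.21782658] 0.06975429914338471 138.66372822674705 [0.01608027 0.06420623]
holder ((619.8339233398438, -217.86602783203125), (160.5665283203125, 143.01438903808594), 84.92044830322266) 0.028087532535171933
scene0 flange [0.6336801  0.24662908] 0.06435602017873271 0.06092617448583737
stud 52 [0.64304312 0.20438978 0.08510409] 0.09469558608504958 -77.50156354905002 0.04326458461221171
stud 58 [0.59301002 0.26402281 0.08592493] 0.09872987759406604 156.84463369908286 0.04423343810635005
stud 59 [0.66957528 0.27748173 0.08613178] 0.09647056706591006 40.67974524586289 0.04733233332972812
bar 260 [ 0.61636406 -0.2163491 ] 0.07021257032023187 139.8485404041059 [0.02355534 0.06466901]
holder ((623.15869140625, -219.052734375), (168.924560546875, 145.05064392089844), 85.19940185546875) 0.029689915401360067
```

```bash
python3 - <<'E'
from h import *
c=capture('wrist');print(np.round(c['mount'],3),c['mtx'],c['k1'])
E
```

```text
[[ 0.    -0.262  0.965 -0.162]
 [ 1.    -0.    -0.    -0.001]
 [ 0.     0.965  0.262 -0.071]
 [ 0.     0.     0.     1.   ]] [[343.01692417   0.         320.85948518]
 [  0.         343.01692417 241.84749031]
 [  0.           0.           1.        ]] 0.005685770749434072
```

```bash
python3 -m inch '[[[0.40,-0.30,0.03],[0,0,0],1],[[0.40,-0.30,0.03],[0,0,0],1],[[0.40,-0.30,0.03],[0,0,0],1],[[0.40,-0.30,0.03],[0,0,0],1],[[0.40,-0.30,0.03],[0,0,0],1],[[0.40,-0.30,0.03],[0,0,0],1],[[0.40,-0.30,0.03],[0,0,0],1],[[0.40,-0.30,0.03],[0,0,0],1],[[0.40,-0.30,0.03],[0,0,0],1],[[0.40,-0.30,0.03],[0,0,0],1]]'; python3 -m inch '[[[0.04,-0.02,0.0],[0,0,0],1],[[0.04,-0.02,0.0],[0,0,0],1],[[0.04,-0.02,0.0],[0,0,0],1]]'
python3 - <<'E'
from h import *
s=sense();c=capture('wrist');save(c,'w1');np.savez('/tmp/w1.npz',P=world(c,s),I=c['pixels']);print(s['position'],s['qpos'],s['contact_force'])
E
```

```text
clock: 1.15
position: [0.5772, 0.2724, 0.2524]
ee_rot: [[-0.0, 0.294, 0.956], [-0.0, 0.956, -0.294], [-1.0, -0.0, -0.0]]
contact_force: [1.2, 0.4, 0.0]
finger_gap: 1.0
clock: 1.45
position: [0.6163, 0.2532, 0.2508]
ee_rot: [[-0.003, 0.296, 0.955], [-0.001, 0.955, -0.296], [-1.0, -0.001, -0.003]]
contact_force: [0.5, 0.0, 0.5]
finger_gap: 1.0
[0.61631034 0.25324858 0.25081501] [ 1.94022994e+01  1.65490457e+01  5.49029037e+01  2.22953933e-02
  1.08712902e+02 -5.33694497e+01] [0.5446304  0.01087141 0.46513293]
```

View pics/w1.png

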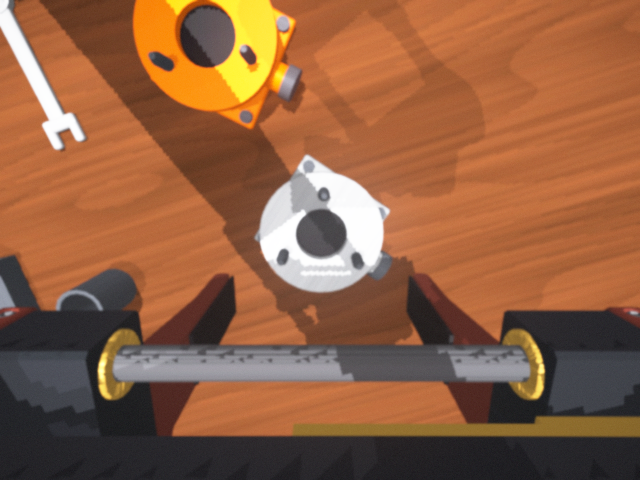

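The wrist view shows the silver flange centred at (322,232). Its studs are at (324,193), (283,256) and (358,259), with the outlet at (380,265).

```bash
python3 - <<'E'
from m import *
d=np.load('/tmp/w1.npz');P=d['P'];cc=np.array([.633,.247])
for it in range(2):
    q,m=ana(P,cc,.09,.052,.068)
    k,l,st,_=cv2.connectedComponentsWithStats(m.astype(np.uint8));l=(l==1+np.argmax(st[1:,4])).astype(np.uint8)
    ct=max(cv2.findContours(l,0,1)[0],key=len)[:,0]
    e=P[ct[:,1],ct[:,0],:2];c,r=circ(e)
    for _ in range(4):
        dd=abs(np.hypot(*(e-c).T)-r);c,r=circ(e[dd<.003])
    cc=c
print('flange',c,r,np.median(q[:,2]))
q,m=ana(P,c,.07,.070,.1);k,l=cv2.connectedComponents(m.astype(np.uint8))
a=[];S=[]
for i in range(1,k):
    w=P[l==i]
    if len(w)<8: continue
    t=w[w[:,2]>w[:,2].max()-.012];mm=(t[:,:2].max(0)+t[:,:2].min(0))/2;S.append(mm)
    print('stud',len(w),mm,w[:,2].max(),np.degrees(np.arctan2(*(mm-c)[::-1])),np.hypot(*(mm-c)))
print(np.mean(S,0))
E
```

```text
flange [0.63057315 0.24723217] 0.06451680528081351 0.06013935724581479
stud 136 [0.58827223 0.26286539] 0.09404633263051312 159.71712244330482 0.04509729701866184
stud 143 [0.63759427 0.20288461] 0.09406034265644869 -81.0035892316036 0.04489991693124049
stud 151 [0.66371674 0.27582925] 0.09330112980162705 40.78840903002001 0.04377544489031128
[0.62986108 0.24719308]
```

```bash
python3 -m inch '[[[0,-0.47,-0.02],[0,0,-0.52],1],[[0,-0.47,-0.02],[0,0,-0.52],1],[[0,-0.47,-0.02],[0,0,-0.52],1],[[0,-0.47,-0.02],[0,0,-0.52],1],[[0,-0.47,-0.02],[0,0,-0.52],1],[[0,-0.47,-0.02],[0,0,-0.52],1],[[0,-0.47,-0.02],[0,0,-0.52],1],[[0,-0.47,-0.02],[0,0,-0.52],1],[[0,-0.47,-0.02],[0,0,-0.52],1],[[0,-0.47,-0.02],[0,0,-0.52],1]]'; python3 -m inch '[[[0,0,0.0],[0,0,0],1],[[0,0,0],[0,0,0],1],[[0,0,0],[0,0,0],1]]'
python3 - <<'E'
from h import *
s=sense();c=capture('wrist');save(c,'w2');np.savez('/tmp/w2.npz',P=world(c,s),I=c['pixels']);print(s['position'],s['qpos'],s['contact_force'])
from m import *
P=world(c,s);b=np.array([.613,-.217])
q,m=ana(P,b,.07,.063,.085)
mu=q[:,:2].mean(0);w,v=np.linalg.eigh(np.cov((q[:,:2]-mu).T))
r=cv2.minAreaRect((q[:,:2]*1000).astype(np.float32));print('bar',len(q),mu,np.median(q[:,2]),np.degrees(np.arctan2(v[1,1],v[0,1])),r)
q,m=ana(P,b,.125,.022,.036)
print('holder',cv2.minAreaRect((q[:,:2]*1000).astype(np.float32)),np.median(q[:,2]))
print(np.degrees(np.arctan2(s['ee_rot'][1,1],s['ee_rot'][0,1])))
E
```

```text
clock: 2.5
position: [0.615, -0.2183, 0.2329]
ee_rot: [[0.0, 0.651, 0.759], [-0.001, 0.759, -0.651], [-1.0, -0.001, 0.001]]
contact_force: [-0.8, -0.2, -0.2]
finger_gap: 1.001
clock: 2.8
position: [0.6163, -0.2136, 0.2333]
ee_rot: [[0.001, 0.648, 0.762], [0.0, 0.762, -0.648], [-1.0, 0.001, 0.001]]
contact_force: [-0.4, 0.5, -0.1]
finger_gap: 0.998
[ 0.61631672 -0.21361862  0.23333855] [-2.21253326e+01  1.36328060e+01  6.01045570e+01  4.05744776e-02
  1.06217052e+02 -7.17523327e+01] [-0.43010115  0.46389381 -0.10629696]
bar 1038 [ 0.61041004 -0.21731695] 0.0708637981400662 138.87955352552189 ((611.814697265625, -218.2252197265625), (15.407963752746582, 64.28944396972656), 49.01991653442383)
holder ((619.0894165039062, -217.99899291992188), (160.4854736328125, 142.20713806152344), 84.98934173583984) 0.029131580707340093
49.63836107066551
```

View pics/w2.png

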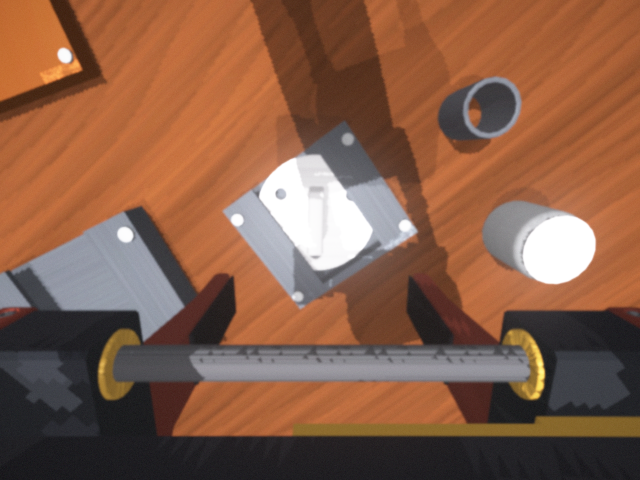

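The wrist view shows the bar at (318,220), one hole at (281,194), and the open end at upper left with the wall at lower right. The fingers line up with the bar. I'll descend in two stages.

```bash
python3 -m inch '[[[-0.0055,-0.002,-0.04],[0,0,-0.014],1],[[-0.0055,-0.002,-0.08],[0,0,-0.014],1],[[-0.0055,-0.002,-0.12],[0,0,-0.014],1],[[-0.0055,-0.002,-0.13],[0,0,-0.014],1],[[-0.0055,-0.002,-0.13],[0,0,-0.014],1],[[-0.0055,-0.002,-0.13],[0,0,-0.014],1],[[-0.0055,-0.002,-0.13],[0,0,-0.014],1]]'
python3 - <<'E'
from m import *
for i in range(3):
    s=sense();print(s['position'],s['dq'])
    c=capture('wrist')
save(c,'w3')
P=world(c,s);b=np.array([.613,-.217])
q,m=ana(P,b,.05,.063,.08)
r=cv2.minAreaRect((q[:,:2]*1000).astype(np.float32));print('bar',len(q),q.mean(0),r)
# in tool coords
R=np.array(s['ee_rot']);t=(q-s['position'])@R;print(t.min(0),t.max(0),t.mean(0))
E
```

```text
clock: 3.55
position: [0.6119, -0.2183, 0.1061]
ee_rot: [[0.005, 0.658, 0.753], [-0.002, 0.753, -0.658], [-1.0, 0.002, 0.005]]
contact_force: [-0.5, -0.5, -0.5]
finger_gap: 1.002
[ 0.61189124 -0.2182796   0.10613855] [-0.21999812 -0.0500218   0.2635469  -0.00258941 -0.10331561 -0.0015013 ]
[ 0.61174633 -0.21836779  0.10583322] [-0.16385318  0.20301181  0.57474633  0.00675595 -0.16725611  0.15489595]
[ 0.61151594 -0.21837375  0.10531282] [-0.08669046  0.31145276  0.66879881 -0.00646913 -0.0934546  -0.0203569 ]
bar 2560 [ 0.60948025 -0.21656293  0.0707246 ] ((611.2586669921875, -218.06947326660156), (15.899799346923828, 63.40195846557617), 49.30488204956055)
[ 0.0320899  -0.00800049 -0.03222211] [0.04215152 0.00799116 0.03111988] [ 3.45775834e-02 -1.97297888e-05 -2.85636435e-03]
```

View pics/w3.png

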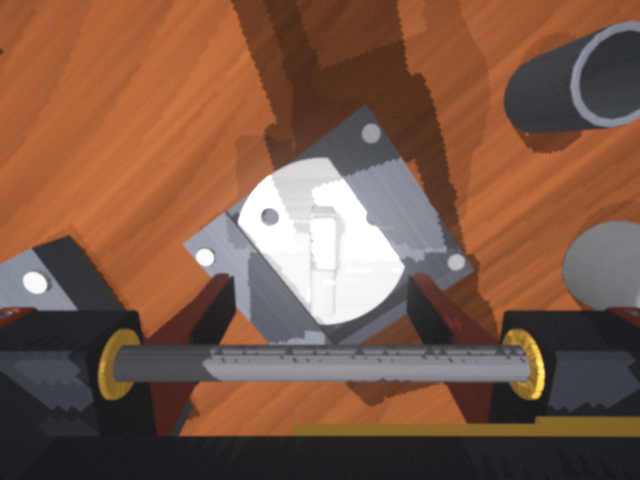

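The bar is centred between the fingers to within a fraction of a millimetre. Next I descend, then close.

```bash
python3 -m inch '[[[0,0,-0.025],[0,0,0],1],[[0,0,-0.045],[0,0,0],1],[[0,0,-0.057],[0,0,0],1],[[0,0,-0.057],[0,0,0],1],[[0,0,-0.057],[0,0,0],1],[[0,0,-0.057],[0,0,0],1]]'; python3 -m inch '[[[0,0,0],[0,0,0],0],[[0,0,0],[0,0,0],0],[[0,0,0],[0,0,0],0],[[0,0,0],[0,0,0],0],[[0,0,0],[0,0,0],0],[[0,0,0],[0,0,0],0],[[0,0,0],[0,0,0],0],[[0,0,0],[0,0,0],0]]'
```

```text
clock: 4.3
position: [0.6112, -0.2184, 0.0473]
ee_rot: [[0.002, 0.658, 0.753], [-0.001, 0.753, -0.658], [-1.0, 0.001, 0.002]]
contact_force: [-0.2, 0.4, 1.3]
finger_gap: 0.999
clock: 5.1
position: [0.6104, -0.218, 0.0455]
ee_rot: [[-0.0, 0.658, 0.753], [0.0, 0.753, -0.658], [-1.0, -0.0, -0.0]]
contact_force: [-0.9, -0.1, -0.9]
finger_gap: 0.312
```

```bash
python3 -m inch '[[[0,0,0],[0,0,0],0],[[0,0,0],[0,0,0],0],[[0,0,0],[0,0,0],0],[[0,0,0],[0,0,0],0],[[0,0,0],[0,0,0],0]]';python3 -c "
from h import *
s=sense();print(s['position'],s['finger_gap'],s['contact_force'])"
```

```text
clock: 5.6
position: [0.6106, -0.2178, 0.0456]
ee_rot: [[0.0, 0.658, 0.753], [0.0, 0.753, -0.658], [-1.0, 0.0, 0.0]]
contact_force: [1.8, 1.7, 0.1]
finger_gap: 0.181
[ 0.6105733  -0.21782781  0.04559327] 0.18107736485998313 [1.75199645 1.71227677 0.06049186]
```

```bash
python3 -m inch '[[[0,0,0.002],[0,0,0],0],[[0,0,0.003],[0,0,0],0],[[-0.01,0.001,0.003],[0,0,0],0],[[-0.02,0.0018,0.003],[0,0,0],0],[[-0.02,0.0018,0.003],[0,0,0],0],[[-0.02,0.0018,0.003],[0,0,0],0]]'
```

```text
clock: 6.2
position: [0.59, -0.2163, 0.0487]
ee_rot: [[0.0, 0.658, 0.753], [-0.0, 0.753, -0.658], [-1.0, 0.0, 0.0]]
contact_force: [0.1, 0.5, -3.7]
finger_gap: 0.18
```

The cover now hangs freely, with about 4 N on the wrist and no sideways load. I'll continue along the channel.

```bash
python3 -m inch '[[[-0.015,0.0013,0],[0,0,0],0],[[-0.03,0.0026,0],[0,0,0],0],[[-0.045,0.0039,0],[0,0,0],0],[[-0.06,0.0053,0],[0,0,0],0],[[-0.075,0.0066,0],[0,0,0],0],[[-0.09,0.0079,0],[0,0,0],0],[[-0.105,0.0092,0],[0,0,0],0],[[-0.12,0.0105,0],[0,0,0],0],[[-0.12,0.0105,0],[0,0,0],0],[[-0.12,0.0105,0],[0,0,0],0]]'
python3 - <<'E'
from h import *
s=sense();print(s['position'],s['contact_force'])
c=capture('wrist');save(c,'w4');c=capture('top');save(c,'t4')
E
```

```text
clock: 7.2
position: [0.4709, -0.2059, 0.049]
ee_rot: [[0.001, 0.658, 0.753], [-0.0, 0.753, -0.658], [-1.0, 0.001, 0.001]]
contact_force: [0.0, 0.8, -4.0]
finger_gap: 0.181
[ 0.47091361 -0.20588705  0.04902264] [ 0.02299586  0.81083811 -3.98261655]
```

View pics/w4.png

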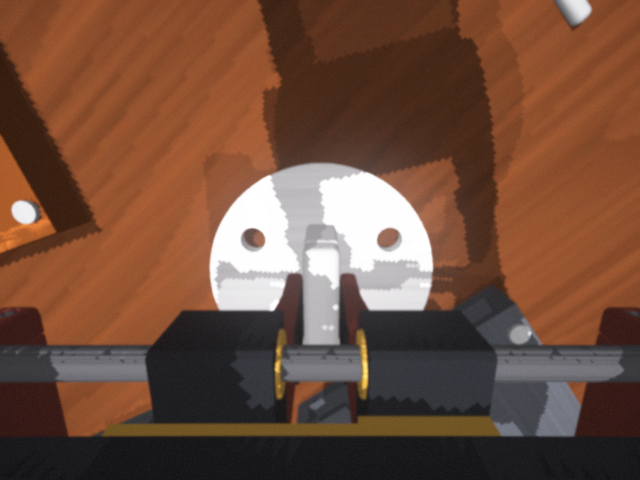

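View pics/t4.png

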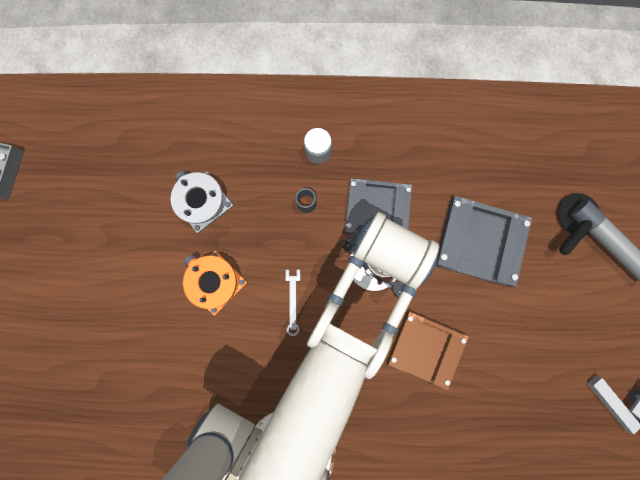

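The plate shows two holes at (253,239) and (389,239), symmetric about the bar, so the third lies along tool +z. The cover is clear of the lips. I'll measure the cover in the tool frame.

```bash
cat > cov.py <<'E'
from m import *
def cov():
    s=sense();c=capture('wrist');P=world(c,s);R=np.array(s['ee_rot']);T=(P-s['position'])@R
    K=np.array(c['mtx']);M=np.array(c['mount'])
    # plate region
    m=np.zeros(T.shape[:2],bool);u=T[200:305,190:450];x0=np.median(T[225:250,270:300,0]);m[150:308]=(abs(T[150:308,:,0]-x0)<.004)
    k,l,st,_=cv2.connectedComponentsWithStats(m.astype(np.uint8));l=(l==1+np.argmax(st[1:,4])).astype(np.uint8)
    print('plate tool x',x0,'expected',.019-.0)
    # intersect pixel rays with plate plane
    def onplane(uv,X):
        d=cv2.undistortPoints(np.array([uv],np.float32).reshape(-1,1,2),K,np.array([c['k1'],0,0,0]))[:,0]
        r=np.c_[d,np.ones(len(d))]@M[:3,:3].T;t=(X-M[0,3])/r[:,0];return M[:3,3]+r*t[:,None]
    cs,h=cv2.findContours(l,cv2.RETR_CCOMP,1)
    for ci,hh in zip(cs,h[0]):
        if hh[3]>=0 and cv2.contourArea(ci)>150:
            p=onplane(ci[:,0],x0)[:,1:];cc,r=circ(p);print('hole',cc,r)
    o=max(cs,key=len)[:,0];o=o[o[:,1]<300];p=onplane(o,x0)[:,1:]
    p=p[np.hypot(*p.T)>.058];cc,r=circ(p)
    for _ in range(4):
        g=abs(np.hypot(*(p-cc).T)-r)<.002;cc,r=circ(p[g])
    print('rim',cc,r,g.sum());return s,c
if __name__=='__main__':
    s,c=cov();print(s['position'])
E
python3 cov.py
```

```text
Traceback (most recent call last):
  File "cov.py", line 23, in <module>
    s,c=cov();print(s['position'])
        ~~~^^
  File "cov.py", line 7, in cov
    k,l,st,_=cv2.connectedComponentsWithStats(m.astype(np.uint8));l=(l==1+np.argmax(st[1:,4])).astype(np.uint8)
                                                                          ~~~~~~~~~^^^^^^^^^^
ValueError: attempt to get argmax of an empty sequence
```

```bash
sed -i 's/np.median(T/np.nanmedian(T/' cov.py; python3 cov.py
```

```text
plate tool x 0.02734977600678784 expected 0.019
hole [ 0.03748875 -0.02180697] 0.007272738543855261
hole [-0.03949517 -0.02177983] 0.007266147519421614
rim [-0.00097113  0.00109442] 0.06463315550470987 368
[ 0.47105917 -0.20579816  0.04872783]
```

Holes and rim agree the cover centre is within 1 mm of the tool axis, with no yaw slip. I'll lift it, then carry it over while turning about −39°.

```bash
python3 -m inch '[[[0,0,0.01],[0,0,0],0],[[0,0,0.03],[0,0,0],0],[[0,0,0.055],[0,0,0],0],[[0,0,0.085],[0,0,0],0],[[0,0,0.115],[0,0,0],0],[[0.004,0.011,0.14],[0,0,-0.05],0],[[0.01,0.03,0.155],[0,0,-0.13],0],[[0.02,0.056,0.16],[0,0,-0.22],0],[[0.031,0.088,0.16],[0,0,-0.32],0],[[0.043,0.123,0.16],[0,0,-0.42],0]]'; python3 -m inch '[[[0.012,0.035,0],[0,0,-0.1],0],[[0.024,0.07,0],[0,0,-0.2],0],[[0.036,0.105,0],[0,0,-0.29],0],[[0.049,0.14,0],[0,0,-0.36],0],[[0.061,0.175,0],[0,0,-0.41],0],[[0.074,0.21,0],[0,0,-0.44],0],[[0.085,0.245,0],[0,0,-0.448],0],[[0.097,0.275,0],[0,0,-0.448],0],[[0.107,0.305,0],[0,0,-0.448],0],[[0.113,0.322,0],[0,0,-0.448],0]]'; python3 -m inch '[[[0.003,0.007,0],[0,0,0],0],[[0.003,0.008,0],[0,0,0],0],[[0.003,0.008,0],[0,0,0],0],[[0.003,0.008,0],[0,0,0],0]]'; python3 cov.py
```

```text
clock: 8.4
position: [0.514, -0.082, 0.2099]
ee_rot: [[0.002, 0.869, 0.495], [-0.001, 0.495, -0.869], [-1.0, 0.001, 0.001]]
contact_force: [0.8, -0.1, -3.8]
finger_gap: 0.185
clock: 9.4
position: [0.6267, 0.242, 0.2085]
ee_rot: [[-0.0, 0.985, 0.172], [0.001, 0.172, -0.985], [-1.0, -0.0, -0.001]]
contact_force: [0.2, -1.0, -4.4]
finger_gap: 0.18
clock: 9.8
position: [0.6294, 0.2462, 0.209]
ee_rot: [[0.0, 0.986, 0.169], [-0.0, 0.169, -0.986], [-1.0, 0.0, 0.0]]
contact_force: [0.3, 0.2, -3.0]
finger_gap: 0.177
plate tool x 0.02751767783625183 expected 0.019
hole [ 0.03791655 -0.02146561] 0.007212813684914614
hole [-0.03913323 -0.02134816] 0.007262080674574236
rim [-0.00057889  0.00154247] 0.06466060221488493 368
[0.62942977 0.2461728  0.20903671]
```

```bash
python3 -m inch '[[[0,0.001,-0.015],[0,0,0],0],[[0,0.001,-0.035],[0,0,0],0],[[0,0.001,-0.052],[0,0,0],0],[[0,0.001,-0.063],[0,0,0],0],[[0,0.001,-0.066],[0,0,0],0],[[0,0.001,-0.066],[0,0,0],0],[[0,0.001,-0.066],[0,0,0],0],[[0,0.001,-0.066],[0,0,0],0]]'; python3 - <<'E'
from cov import *
s,c=cov();save(c,'w5');o=c['pixels'][190:290,220:430];cv2.imwrite('pics/w5c.png',cv2.resize(o,(798,380),interpolation=cv2.INTER_CUBIC)[:,:,::-1])
P=world(c,s)
q,m=ana(P,[.63,.247],.07,.072,.099);k,l=cv2.connectedComponents(m.astype(np.uint8))
for i in range(1,k):
    w=P[l==i];v=np.argwhere(l==i).mean(0)
    if len(w)>4: print(len(w),v,w.mean(0),w[:,:].max(0),w.min(0))
print(s['position'],s['contact_force'])
np.savez('/tmp/w5.npz',P=P)
E
```

```text
clock: 10.65
position: [0.6299, 0.2484, 0.144]
ee_rot: [[0.002, 0.985, 0.17], [0.001, 0.17, -0.985], [-1.0, 0.002, -0.0]]
contact_force: [-0.6, 0.3, -3.4]
finger_gap: 0.18
plate tool x 0.027464578710707385 expected 0.019
hole [ 0.03783541 -0.02142582] 0.007238049715466278
hole [-0.0390945  -0.02135149] 0.007261846129683572
rim [-0.00059261  0.00152731] 0.06465145250839098 370
50 [230.22 383.58] [0.66603459 0.27501496 0.09136303] [0.6701047  0.27783601 0.09365045] [0.66316315 0.2711728  0.08449778]
15 [230.33333333 259.46666667] [0.58741783 0.26150607 0.09158989] [0.58938546 0.26301763 0.0925325 ] [0.58560782 0.25911346 0.08775843]
[0.6299358  0.24841829 0.14403619] [-0.56616199  0.29581403 -3.35160198]
```

View pics/w5c.png

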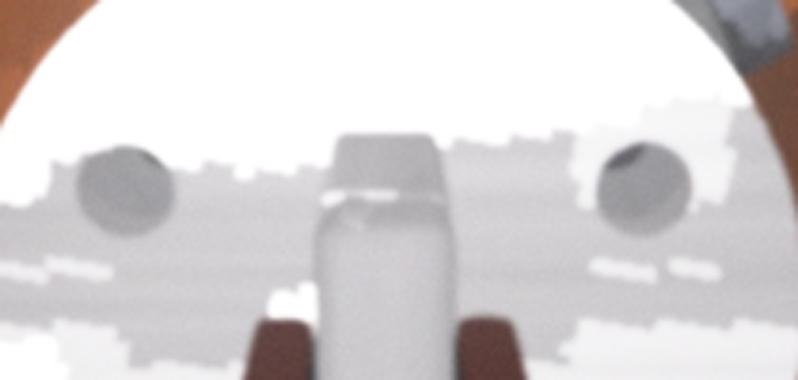

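Stud tips are visible through both holes, nearly symmetric, at crop (145,158) and (625,158). Hole and stud positions agree within about 0.5 mm. I'll lower slowly, watching the force.

```bash
python3 -m inch '[[[0,-0.001,-0.005],[0,0,0],0],[[0,-0.001,-0.010],[0,0,0],0],[[0,-0.001,-0.014],[0,0,0],0],[[0,-0.001,-0.018],[0,0,0],0],[[0,-0.001,-0.021],[0,0,0],0],[[0,-0.001,-0.021],[0,0,0],0],[[0,-0.001,-0.021],[0,0,0],0]]'; python3 - <<'E'
from cov import *
s,c=cov();o=c['pixels'][190:290,220:430];cv2.imwrite('pics/w6c.png',cv2.resize(o,(798,380),interpolation=cv2.INTER_CUBIC)[:,:,::-1])
print(s['position'],s['contact_force'],s['ft_torque'])
E
```

```text
clock: 11.4
position: [0.6295, 0.2475, 0.1216]
ee_rot: [[0.0, 0.985, 0.17], [0.0, 0.17, -0.985], [-1.0, 0.0, -0.0]]
contact_force: [0.9, 1.8, -3.6]
finger_gap: 0.177
plate tool x 0.027496326330791583 expected 0.019
hole [ 0.03791029 -0.02139879] 0.007191287335544077
hole [-0.03930036 -0.02132079] 0.00649134571412648
rim [-0.00050733  0.00148007] 0.06466858770046705 368
[0.62949194 0.24746822 0.12155024] [ 0.86224838  1.75049919 -3.61043857] [ 0.26037261 -0.16691406 -0.04807835]
```

View pics/w6c.png

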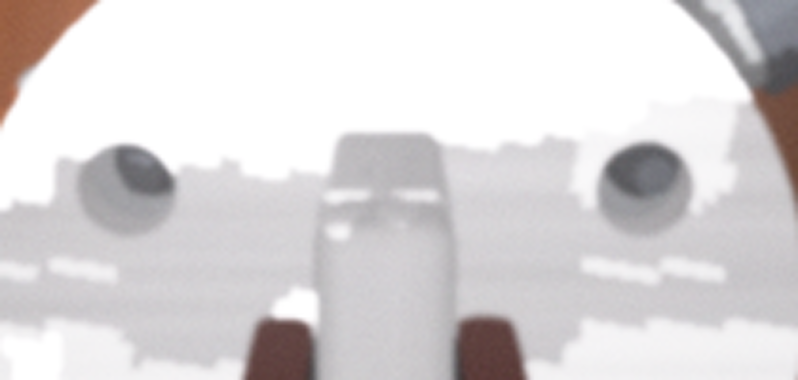

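The left and right tips now sit right of and above the hole centres, so there is an offset. I'll measure it from depth.

```bash
python3 - <<'E'
from cov import *
s,c=cov();P=world(c,s);T=(P-s['position'])@np.array(s['ee_rot'])
o=c['pixels']
a=[cv2.resize(o[215:265,x:x+50],(400,400),interpolation=cv2.INTER_CUBIC) for x in (228,365)]
cv2.imwrite('pics/w6d.png',np.hstack(a)[:,:,::-1])
for x in (228,365):
    t=T[215:265,x:x+50].reshape(-1,3);h=np.array([np.sign(x-300)*.0386-.0007,-.0214])
    k=(np.hypot(*(t[:,1:]-h).T)<.0075)
    for lo,hi in ((.0275,.0285),(.0285,.0295),(.0295,.0305),(.0305,.032),(.032,.034),(.034,.037),(.037,.045)):
        q=t[k&(t[:,0]>=lo)&(t[:,0]<hi)]
        if len(q): print(x,lo,len(q),q[:,1:].min(0)-h,q[:,1:].max(0)-h,q[:,1:].mean(0)-h)
E
```

```text
plate tool x 0.027462592532693675 expected 0.019
hole [ 0.03793727 -0.02147173] 0.007177720264771349
hole [-0.03926666 -0.02128189] 0.006596710200626786
rim [-0.00051045  0.00146403] 0.06465222235346499 369
228 0.0275 15 [-0.00729846 -0.00699122] [0.00703786 0.0024917 ] [ 0.00067184 -0.00421962]
228 0.0285 48 [-0.00069459 -0.0038882 ] [0.00457294 0.00164464] [ 0.00176124 -0.00140872]
228 0.0295 51 [-0.00650423 -0.00469661] [0.00498581 0.00187016] [ 0.00230392 -0.00160235]
228 0.0305 24 [-0.00168455 -0.00504802] [0.005319   0.00104021] [ 0.00186583 -0.00279565]
228 0.032 21 [-0.00652353 -0.00530118] [0.0056304  0.00276435] [ 0.00217581 -0.00194921]
228 0.034 26 [-0.00730288 -0.00494215] [0.00594575 0.00450842] [-0.00117033 -0.00069942]
228 0.037 5 [-0.00384481 -0.00328818] [0.00511947 0.00410667] [-3.83585880e-04 -3.14850437e-05]
365 0.0275 17 [-0.00722938 -0.00705093] [0.00347127 0.00315625] [-0.00200696 -0.00383461]
365 0.0285 42 [-0.00510106 -0.00449324] [0.00489201 0.00687588] [ 0.00144253 -0.00092447]
365 0.0295 52 [-0.00565291 -0.00461848] [0.00576189 0.00547902] [ 0.00220588 -0.00096596]
365 0.0305 32 [-0.00103022 -0.00504155] [0.00585572 0.00162417] [ 0.00186726 -0.00271683]
365 0.032 42 [-0.00202172 -0.00533285] [0.00624324 0.00279037] [ 0.00056737 -0.00250224]
365 0.034 35 [-0.00460131 -0.00485785] [0.0066153  0.00589945] [-0.00083429 -0.00108987]
365 0.037 20 [-0.00334388 -0.00188907] [0.00285161 0.00449678] [-0.00185868  0.00127825]
```

View pics/w6d.png

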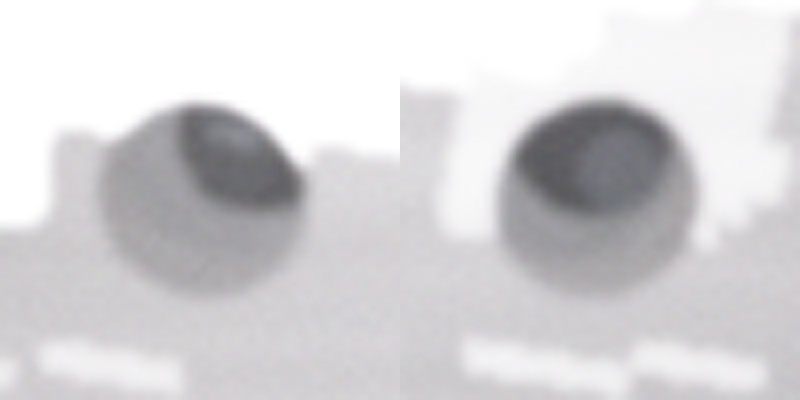

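The tips sit about +1.5 mm along tool y and −1.9 mm along tool z from the hole centres. I'll correct by about (+1.3, +1.9) mm in world.

```bash
python3 -m inch '[[[0.0005,0.001,0.001],[0,0,0],0],[[0.0013,0.0019,0.001],[0,0,0],0],[[0.0013,0.0019,0.001],[0,0,0],0],[[0.0013,0.0019,0.001],[0,0,0],0],[[0.0013,0.0019,0.001],[0,0,0],0]]'; python3 - <<'E'
from cov import *
s,c=cov();print(s['position'],s['contact_force'],s['ft_torque'])
P=world(c,s);T=(P-s['position'])@np.array(s['ee_rot'])
o=c['pixels']
a=[cv2.resize(o[215:265,x:x+50],(400,400),interpolation=cv2.INTER_CUBIC) for x in (228,365)]
cv2.imwrite('pics/w7d.png',np.hstack(a)[:,:,::-1])
for x in (228,365):
    t=T[215:265,x:x+50].reshape(-1,3);h=np.array([np.sign(x-300)*.0386-.0007,-.0214])
    k=(np.hypot(*(t[:,1:]-h).T)<.0065)
    for lo,hi in ((.0275,.0285),(.0285,.0295),(.0295,.0305),(.0305,.032),(.032,.034),(.034,.037),(.037,.045)):
        q=t[k&(t[:,0]>=lo)&(t[:,0]<hi)]
        if len(q): print(x,lo,len(q),q[:,1:].min(0)-h,q[:,1:].max(0)-h,q[:,1:].mean(0)-h)
E
```

```text
clock: 12.0
position: [0.6307, 0.2491, 0.1225]
ee_rot: [[-0.0, 0.985, 0.17], [-0.0, 0.17, -0.985], [-1.0, -0.0, 0.0]]
contact_force: [0.2, 0.1, -4.7]
finger_gap: 0.181
plate tool x 0.027515480000546162 expected 0.019
hole [ 0.03786381 -0.02142882] 0.007230952364700077
hole [-0.0391583  -0.02135762] 0.00725780535266685
rim [-0.00059047  0.00154674] 0.0646789429451132 368
[0.63067343 0.24906783 0.12253155] [ 0.15241412  0.10032165 -4.68875307] [-0.06961465  0.05621305 -0.0113772 ]
228 0.0285 8 [-0.00142451 -0.00268405] [0.00233199 0.00103169] [-4.99378988e-05 -9.61037465e-04]
228 0.0295 47 [-0.00209719 -0.00306451] [0.00312742 0.00309402] [ 0.00048569 -0.00023276]
228 0.0305 52 [-0.00295069 -0.00329301] [0.00406782 0.00336382] [ 9.47203897e-04 -4.50958555e-05]
228 0.032 40 [-0.0032668  -0.00412299] [0.00438064 0.00365448] [ 0.00130773 -0.00140451]
228 0.034 40 [-0.0039344  -0.00458782] [0.00519507 0.00422743] [ 0.00178403 -0.00152208]
228 0.037 27 [-0.00525344 -0.00404807] [0.00534647 0.00555784] [-0.00050049  0.00040161]
365 0.0285 10 [-0.00139185 -0.00257186] [0.00342452 0.00167492] [ 0.00062532 -0.00012015]
365 0.0295 43 [-0.00187573 -0.00295036] [0.00411574 0.00301164] [0.00080131 0.00025813]
365 0.0305 57 [-0.0027058  -0.00317641] [0.00416216 0.00352416] [ 0.00092231 -0.00026886]
365 0.032 39 [-0.00305297 -0.00365976] [0.00486199 0.00329493] [-0.00041447 -0.00103602]
365 0.034 58 [-0.00417133 -0.00459748] [0.0052095 0.0047616] [-0.00059134 -0.00163597]
365 0.037 39 [-0.00439667 -0.00430032] [0.00624763 0.00575915] [-2.69495346e-04  9.16049358e-05]
```

View pics/w7d.png

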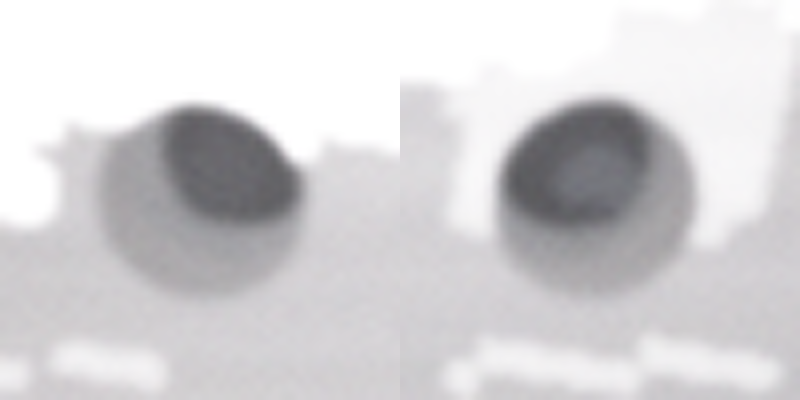

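The view is nearly symmetric, with a residual of about 0.4 and 0.7 mm. I'll apply that and lower further.

```bash
python3 -m inch '[[[0.0003,0.0007,0],[0,0,0],0],[[0.0003,0.0007,-0.003],[0,0,0],0],[[0.0003,0.0007,-0.006],[0,0,0],0],[[0.0003,0.0007,-0.009],[0,0,0],0],[[0.0003,0.0007,-0.011],[0,0,0],0],[[0.0003,0.0007,-0.011],[0,0,0],0],[[0.0003,0.0007,-0.011],[0,0,0],0]]'; python3 - <<'E'
from cov import *
s,c=cov();print(s['position'],s['contact_force'],s['ft_torque'])
o=c['pixels']
a=[cv2.resize(o[215:265,x:x+50],(400,400),interpolation=cv2.INTER_CUBIC) for x in (228,365)]
cv2.imwrite('pics/w8d.png',np.hstack(a)[:,:,::-1])
E
```

```text
clock: 12.75
position: [0.631, 0.2499, 0.1115]
ee_rot: [[-0.0, 0.985, 0.17], [-0.0, 0.17, -0.985], [-1.0, -0.0, -0.0]]
contact_force: [0.1, 0.4, -3.6]
finger_gap: 0.178
plate tool x 0.027465060486518936 expected 0.019
hole [ 0.03887951 -0.02133422] 0.005825018001663993
hole [-0.03941699 -0.0210208 ] 0.006149263613258603
rim [-0.00059664  0.00153192] 0.06465689796392848 368
[0.63097995 0.24987915 0.11150984] [ 0.14915485  0.43965244 -3.58876715] [-0.06365296  0.06006524 -0.03422302]
```

View pics/w8d.png

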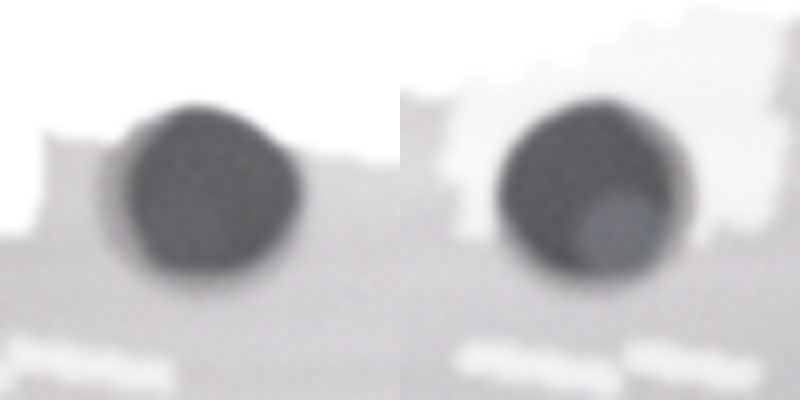

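The studs are inside all visible holes with an even gap and no side load. I'll continue to the flange.

```bash
python3 -m inch '[[[0,0,-0.003],[0,0,0],0],[[0,0,-0.006],[0,0,0],0],[[0,0,-0.008],[0,0,0],0],[[0,0,-0.010],[0,0,0],0],[[0,0,-0.0115],[0,0,0],0],[[0,0,-0.012],[0,0,0],0],[[0,0,-0.012],[0,0,0],0],[[0,0,-0.012],[0,0,0],0]]'; python3 -m inch '[[[0,0,-0.001],[0,0,0],0],[[0,0,-0.002],[0,0,0],0],[[0,0,-0.002],[0,0,0],0],[[0,0,-0.002],[0,0,0],0]]'; python3 cov.py
```

```text
clock: 13.6
position: [0.6311, 0.2499, 0.0997]
ee_rot: [[0.0, 0.985, 0.17], [0.0, 0.17, -0.985], [-1.0, 0.0, -0.0]]
contact_force: [0.1, -0.8, -4.3]
finger_gap: 0.177
clock: 14.0
position: [0.6311, 0.2499, 0.0976]
ee_rot: [[0.0, 0.985, 0.17], [0.0, 0.17, -0.985], [-1.0, 0.0, -0.0]]
contact_force: [-0.0, -0.0, -2.7]
finger_gap: 0.178
plate tool x 0.027462174559057632 expected 0.019
hole [ 0.03942345 -0.0191391 ] 0.008837056912864655
hole [-0.04082197 -0.01898034] 0.008218964916139783
rim [-0.00060092  0.00151506] 0.06464453942755159 369
[0.63105505 0.24986216 0.09758546]
```

Force is starting to unload. I'll press slightly further until there is clear contact.

```bash
python3 -m inch '[[[0,0,-0.0005],[0,0,0],0],[[0,0,-0.001],[0,0,0],0],[[0,0,-0.001],[0,0,0],0],[[0,0,-0.001],[0,0,0],0]]'; python3 -m inch '[[[0,0,-0.0005],[0,0,0],0],[[0,0,-0.001],[0,0,0],0],[[0,0,-0.001],[0,0,0],0],[[0,0,-0.001],[0,0,0],0]]'
```

```text
clock: 14.45
position: [0.6311, 0.2498, 0.0976]
ee_rot: [[0.001, 0.985, 0.17], [0.0, 0.17, -0.985], [-1.0, 0.001, -0.0]]
contact_force: [-1.9, -1.7, 3.1]
finger_gap: 0.174
clock: 14.85
position: [0.6311, 0.2499, 0.0976]
ee_rot: [[0.001, 0.985, 0.17], [0.0, 0.17, -0.985], [-1.0, 0.001, -0.0]]
contact_force: [-4.6, -2.0, 6.8]
finger_gap: 0.178
```

It is seated: z stays at 0.0976 while the force rises. I'll relieve the press, check the camera, then open partly.

```bash
python3 -m inch '[[[0,0,0.001],[0,0,0],0],[[0,0,0.0015],[0,0,0],0],[[0,0,0.0015],[0,0,0],0]]'; python3 -m inch '[[[0,0,0],[0,0,0],0.45],[[0,0,0],[0,0,0],0.45],[[0,0,0],[0,0,0],0.45],[[0,0,0],[0,0,0],0.45],[[0,0,0],[0,0,0],0.45],[[0,0,0],[0,0,0],0.45]]'; python3 cov.py
```

```text
clock: 15.15
position: [0.6311, 0.2499, 0.0976]
ee_rot: [[0.001, 0.985, 0.17], [0.0, 0.17, -0.985], [-1.0, 0.001, -0.0]]
contact_force: [-3.0, -1.5, 4.6]
finger_gap: 0.178
clock: 15.75
position: [0.631, 0.2499, 0.0969]
ee_rot: [[-0.0, 0.985, 0.17], [-0.0, 0.17, -0.985], [-1.0, -0.0, 0.0]]
contact_force: [-0.5, -0.2, 0.6]
finger_gap: 0.451
plate tool x 0.02677792801113696 expected 0.019
hole [ 0.03978845 -0.01879698] 0.008315546414017803
hole [-0.04096894 -0.01894118] 0.008259422174602479
rim [-0.00056577  0.00151648] 0.06462670741535996 368
[0.63103426 0.24988319 0.09694519]
```

Released. I'll rise straight up and look.

```bash
python3 -m inch '[[[0,0,0.01],[0,0,0],0.45],[[0,0,0.03],[0,0,0],0.45],[[0,0,0.06],[0,0,0],0.45],[[0,0,0.1],[0,0,0],0.45],[[0,0,0.13],[0,0,0],0.45],[[0,0,0.15],[0,0,0],0.45],[[0,0,0.15],[0,0,0],0.45],[[0,0,0.15],[0,0,0],0.45],[[0,0,0.15],[0,0,0],0.45]]'; python3 - <<'E'
from m import *
s=sense();c=capture('wrist');save(c,'w9');P=world(c,s)
q,m=ana(P,[.631,.25],.062,.066,.076);A=np.c_[q[:,:2]-[.631,.25],np.ones(len(q))];co=np.linalg.lstsq(A,q[:,2],rcond=None)[0];print('plate',np.median(q[:,2]),co,len(q))
q,m=ana(P,[.631,.25],.06,.115,.135);print('bar',q.mean(0),len(q))
c=capture('scene');save(c,'s9');print(s['contact_force'])
E
```

```text
clock: 16.7
position: [0.6306, 0.2497, 0.245]
ee_rot: [[-0.003, 0.985, 0.17], [-0.001, 0.17, -0.985], [-1.0, -0.003, 0.0]]
contact_force: [-0.5, -0.2, 0.2]
finger_gap: 0.45
plate 0.0701654967263537 [0.00074614 0.00046915 0.07017022] 10014
bar [0.63035268 0.24996173 0.12278763] 1306
[-0.52601493 -0.20194666  0.17680165]
```

View pics/w9.png

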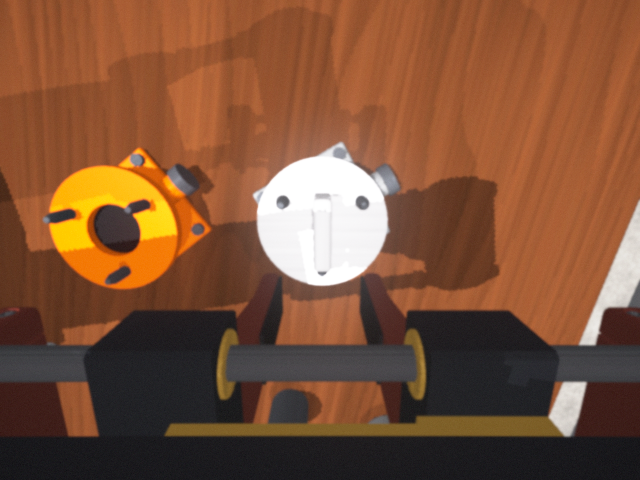

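View pics/s9.png

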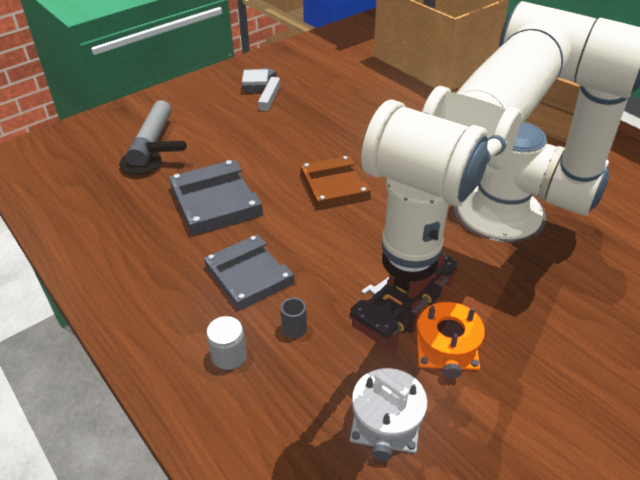

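The wrist view shows the cover on the silver flange at (322,220), with the studs through its holes at (282,203), (362,203) and (322,270). The plate top is 70.2 mm high and level to within 0.1°. The scene view shows the cover seated at (389,405), the empty holder at (249,269), and the tin at (227,343) and offcut at (293,318) in their starting places. The fingers are clear, so I'm handing in.

```bash
python3 -c "
from bench import *
print(finish_job())"
```

```text
the job is handed in; nothing more can be done
None
```

The cover is on the silver pipe housing, flush on the flange with all three studs through its holes. I handed the job in at about 17 s of the 51 s allowed.

**What I did:** I gripped the cover by its bar, lifted it about 3 mm off the holder floor and drew it 140 mm out through the open end. I turned it about −39° on the way to the flange. While lowering it onto the studs, I corrected its position by about 2.3 mm and then 0.8 mm. I kept hold until it was seated, then let go and backed off.

**Last checks:**
- **Fit:** the plate top measured 70.2 mm high (70 mm expected) and level to within 0.1°.
- **Seating:** before release, pressing down raised the upward force to about 7 N while the height stayed the same.
- **Robot:** the gripper was about 15 cm above the cover's seated grip position, touching nothing.
- **Bystanders:** the tin and the pipe offcut look unmoved. The gripper hid most of the wrench in the last picture, so I could not fully confirm it, but nothing went low near it.

**Disagreement:** my first wrist-camera measurement of the flange was about 2.5 mm off the final seated position. The view of the stud tips through the holes showed this, and the corrections fixed it.

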